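Hang the vial rack on the instrument stand and lock it

TASK

Hang the vial rack with its two holes on the front part of the stand's two pins and let go of it while it still stands clear of the panel, then push it back along the pins until it is flush against the panel. Then take the red-headed locking pin from its black block and drop it through both ears of the rack and the yellow lug between them, until its collar rests on the upper ear. Keep the rack upright, and leave the bottle, the calculator and the tape roll where they are.

Things in the scene. Friction and masses are not known exactly. Their poses are not given: they have to be found in the camera images.
- stand: Fixed mounting stand, yaw varies. White upright panel 220 wide (y), 180 high, 12 thick, foot behind it. Origin on the table under the middle of its front face; x points out of that face (away from the robot), z up. Two steel pins stick out along +x at y = +60 and -60, height 130, and a yellow lug at y = 0, above them.
- pin_left (a point): Root of the +y pin, where its axis meets the panel's front face (axes as the stand). Both pins: 8 diameter, 42 long, the last 8 tapering to 4 diameter.
- pin_right (a point): Root of the -y pin, where its axis meets the panel's front face (axes as the stand).
- lug_eye (a point): Centre of the vertical 14 eye in the lug, 14 in front of the panel, height 165 (axes as the stand). The lug is a flat level plate 30 wide, 27 long in x, its faces at heights 162 and 168.
- rack: Loose vial rack, about 0.3 kg, standing on the table. Origin: middle of the lower edge of its flat back face; x from the back face out over the shelf, y along its width, z up. White shelf 95 deep, 160 wide, six fixed vials 42 high at x = 76, y = 30, 50, 70 either side. Back bar (x 0 to 20, height 65 to 95) with two holes along x. Hung on the pins its origin lies about 48 above the table.
- hole_left (a point): Centre of the +y hole at the back face, at y = 60, height 80 in the rack's frame (axes as the rack). Both holes: 12 diameter, right through the 20 thick bar. Let go part way along the pins, the rack stays there, leaning up to 10 degrees with its foot towards the panel; it slides along them under a push of 5 to 15 N.
- hole_right (a point): Centre of the -y hole at the back face, at y = -60, height 80 in the rack's frame (axes as the rack).
- ear_hole (a point): Centre of the upper ear's hole at its top face: x = 14, y = 0, height 129 in the rack's frame (axes as the rack). Two flat ears, x 0 to 28, 52 wide, heights 103 to 109 and 123 to 129, each with a vertical 12 hole; the slot between them, 40 wide and 14 high, is open at the back and takes the lug.
- grip_tab (a point): Middle of the top of the blue upright grip tab: x = 42, y = 0, height 110 in the rack's frame (axes as the rack). The tab spans x 30 to 54, is 10 thick in y, and rises from the shelf; it is for lifting, about over the centre of mass, and its +x face is good for pushing.
- block: Fixed black parking block 50 x 50 x 40 high with a vertical 11 hole 35 deep; origin under its centre, z up.
- lockpin: Loose locking pin, 50 g, parked upright in the block. Origin on its axis at the underside of its brass collar (20 diameter, 4 thick), which starts 40 above the table; z up. Steel shank 8 diameter, 30 long below, its last 7 tapering; red round knob to grip, 16 diameter, 4 to 34 above the origin.
- lockpin_tip (a point): Lower end of the locking pin's shank, 30 below its origin.
- bottle: Loose amber bottle with blue cap, 56 diameter, 110 high, origin under its centre; it and the block trade places from run to run. Leave alone.
- calculator: Loose black pocket calculator 150 x 80 x 14, origin under its centre. Leave alone.
- tape: Loose green tape roll, 90 diameter, 20 high, lying flat, origin under its centre. Leave alone.
Not all that is in view belongs to the job. Several things look just like the stand: the one meant starts farthest to the robot's left.

How it is judged:
On the way, in this order (a step that is already met when the one before it is completed fails the run):
1. the rack hangs with both holes on the pins, let go, its back still standing clear of the panel (x of hole_left in the frame of pin_left between 0.006 and 0.032 m and y of hole_left in the frame of pin_left between -0.005 and 0.005 m and z of hole_left in the frame of pin_left between -0.006 and 0.006 m and x of hole_right in the frame of pin_right between 0.006 and 0.032 m and y of hole_right in the frame of pin_right between -0.005 and 0.005 m and z of hole_right in the frame of pin_right between -0.006 and 0.006 m and contact force between the fingers and rack below 0.1 N and linear speed of rack below 0.02 m/s), for 0.2 s.
2. the rack is pushed back flush against the panel (x of hole_left in the frame of pin_left between -0.003 and 0.0035 m and y of hole_left in the frame of pin_left between -0.005 and 0.005 m and z of hole_left in the frame of pin_left between -0.006 and 0.006 m and x of hole_right in the frame of pin_right between -0.003 and 0.0035 m and y of hole_right in the frame of pin_right between -0.005 and 0.005 m and z of hole_right in the frame of pin_right between -0.006 and 0.006 m and linear speed of rack below 0.02 m/s), for 0.2 s.
3. the locking pin is through both ears and the lug, its collar down on the upper ear (x of hole_left in the frame of pin_left between -0.003 and 0.0035 m and y of hole_left in the frame of pin_left between -0.005 and 0.005 m and z of hole_left in the frame of pin_left between -0.006 and 0.006 m and x of hole_right in the frame of pin_right between -0.003 and 0.0035 m and y of hole_right in the frame of pin_right between -0.005 and 0.005 m and z of hole_right in the frame of pin_right between -0.006 and 0.006 m and horizontal distance between lockpin and ear_hole below 0.005 m and horizontal distance between lockpin_tip and lug_eye below 0.006 m and z of lockpin in the frame of ear_hole between -0.003 and 0.003 m), for 0.2 s.
At the end, for the whole second after the job is handed in: Holes on the pins (5 mm sideways, 6 mm in height), back within 3.5 mm of the panel, rack upright (0.08 rad); locking pin through both ears and the eye (within 5 mm of the ear hole, tip within 6 mm of the eye), collar within 3 mm of the upper ear; both at rest (all of step 3 and linear speed of each of rack, lockpin below 0.02 m/s and angle between rack's own z axis and vertical below 0.08 rad); the robot touches nothing.
It fails at once if the rack is tipped (more than about 30 degrees) (angle between rack's own z axis and vertical above 0.52 rad).
It fails at once if the bottle is moved or tipped (distance of bottle from where it was at the start of the episode above 0.03 m or angle between bottle's own z axis and vertical above 0.4 rad).
It fails at once if the calculator is moved (distance of calculator from where it was at the start of the episode above 0.03 m).
It fails at once if the tape roll is moved (distance of tape from where it was at the start of the episode above 0.03 m).
It also fails if it takes over 72 s, if anything falls off the work surface, if the arm or the gripper's body presses on something with over 40 N, if the wrist force passes 120 N, or if a joint passes its speed limit or range.

ROBOT

A 7-joint arm with a two-finger parallel gripper is mounted at the origin on the work surface. World frame = base frame: x ahead of the robot, y to its left, z up, the work surface at z = 0. Lengths are in m, angles in rad, forces in N, time in s.
With the tool pointing down it reaches from about 0.4 to 0.85 m from the base axis. Payload 10.4 kg.
Tool frame: the origin (TCP) lies on the centre line of the jaws, within the pads' length; the fingertips stand 8 mm ahead of it and the grasp point (between the pads) lies 11 mm behind it (r.finger_overhang is the distance from the TCP to the fingertips, in m); z points along the fingers, y is the line along which they close (so a half turn about z gives the same grasp; the last joint's range is limited). The gripper opens to 87 mm and grips with 3 to 60 N. Pads are 19 mm wide; open, the fingers measure 117 mm over their backs; the gripper's body (75 mm by 190 mm) begins 51 mm behind the grasp point.
Start: joints at [-1.305, 0.332, -0.065, 1.46, 0.022, 1.35, -0.088], TCP at [0.178, 0.599, 0.231] pointing down, gripper open.
Joint ranges: [-2.6, 2.6], [-0.5, 2.12], [-1.47, 1.34], [0.16, 2.42], [-1.27, 4.41], [0.06, 2.06], [-2.6, 2.6]. Speed limits (rad/s): [2.22, 2.22, 2.79, 2.79, 3.14, 3.14, 3.14].

INTERFACE

Orientations are given as a unit quaternion [x, y, z, w].
In Python, from bench import r, vision gives the robot as it stands.
- The arm moves only by the tool drive_tool, never from a script. Its argument "series" is a list of rows, each a list of 2 entries, a list of its own where there are three numbers: the shift along the world's x, y, z in cm, then the turn about the world's z in degrees. A call has exactly 10 rows; each row shifts and turns the commanded pose from where the row before left it; what a row does not reach is not made up. A row lasts 1/8 s, in which the tool goes at most 62.5 mm and 10.7 degrees, less where a joint would pass 70% of its speed; a pose out of reach is approached as far as the arm can. A call with a gripper value outside its range is refused whole. "hand" is the closure, from 0 (fully open) to 1 (shut), set as the call begins (left out, the last holds). The fingers move at their own pace and stop on an object; "newtons" is the grip in N (left out, the last holds). Time passes only in rows, so rows that do not move let the fingers close, or fill a call up. It gives the time, the measured TCP pose, the force, the opening and the grip force at its end, in the units of the state.
- r.read_state(): the state, without advancing time (a new reading comes with each control period).
- vision.camera(name): name is "scene" or "top" or "wrist"; returns a dict with "color" (400x640x3 uint8, red, green, blue), "intrinsics" (3x3 intrinsics, pixels), "R" (3x3) and "t" (3): a world point X has camera coordinates R X + t; the wrist camera has in their place "mount" (4x4, takes a point from camera to tool coordinates, whose origin is the TCP and whose axes are the flange's). Camera axes: x right, y down, z forward; pixel columns grow to the right and rows downward; lengths in m; the calibration is good to about 2 mm. A picture is of the moment at which its call begins: read the wrist's pose just before it. There is no depth.
- r.close_job(): hands the job in; it is judged then, once.
The state is a dict: "time": time; "joint_positions": joint angles; "joint_vel": joint speeds; "joint_torque": joint torques, N m; "ee_pos": TCP position; "eef_rot": TCP orientation; "ft_force": force on the tool from outside, world axes, zero at the start; "torque": the same for the moment, N m; "width": finger opening in m; "grip_force": force on a finger pad.
Only numpy, scipy, OpenCV 4.12 (cv2) and the standard library are available. Lean on these libraries where they do the work, as an engineer would, in place of code of your own. Each camera call takes 0.05 s, during which the arm holds its last target. There are 200 camera calls.

## Working session

There is one attempt and no reset: what is moved stays moved. The work goes in short steps, Python scripts to look and compute and a tool call to move; the robot and the scene stay as the last step left them, time stands still between calls to the robot, and variables do not carry over. Pictures are saved under pics/ and viewed, at most 10 in all, crops included, and the job is handed in when it is done.

Besides the shell and the picture viewer there is one more tool, called after ">>>" as a command line: name --argument value ..., lists and objects as JSON in quotes. drive_tool: Moves the arm, as the interface text tells. Its arguments: {"type":"object","properties":{"series":{"type":"array"},"hand":{"type":"number"},"newtons":{"type":"number"}},"required":["series"]}

```bash
mkdir -p pics
cat > h.py <<'E'
import numpy as np, cv2, json
from bench import r, vision
from scipy.spatial.transform import Rotation as Ro
def snap(name,f):
    s=r.read_state(); c=vision.camera(name)
    cv2.imwrite('pics/'+f+'.png',cv2.cvtColor(c['color'],cv2.COLOR_RGB2BGR))
    K=np.array(c['intrinsics'])
    if name=='wrist':
        T=np.eye(4);T[:3,:3]=Ro.from_quat(s['eef_rot']).as_matrix();T[:3,3]=s['ee_pos']
        W=np.linalg.inv(T@np.array(c['mount']));R,t=W[:3,:3],W[:3,3]
    else: R,t=np.array(c['R']),np.array(c['t'])
    np.savez('pics/'+f+'.npz',K=K,R=R,t=t)
def cam(f):
    d=np.load('pics/'+f+'.npz');return d['K'],d['R'],d['t']
def px2w(f,uv,z):
    K,R,t=cam(f);d=R.T@np.linalg.inv(K)@np.array([uv[0],uv[1],1.]);o=-R.T@t
    return o+d*(z-o[2])/d[2]
def w2px(f,X):
    K,R,t=cam(f);p=K@(R@np.array(X)+t);return p[:2]/p[2]
def crop(f,x0,y0,x1,y1,k,out):
    im=cv2.imread('pics/'+f+'.png')[y0:y1,x0:x1];cv2.imwrite('pics/'+out+'.png',cv2.resize(im,None,fx=k,fy=k,interpolation=cv2.INTER_CUBIC))
E
python3 - <<'E'
from h import *
for n in ['top','scene','wrist']:
    snap(n,n+'0'); K,R,t=cam(n+'0'); print(n,K.round(1).tolist(),(-R.T@t).round(3),R.round(2).tolist())
s=r.read_state();print(s)
a=cv2.imread('pics/top0.png');b=cv2.imread('pics/scene0.png')
E
```

```text
top [[421.5, 0.0, 323.2], [0.0, 421.5, 205.8], [0.0, 0.0, 1.0]] [0.267 0.031 1.471] [[0.0, -1.0, -0.01], [-0.99, -0.0, -0.15], [0.15, 0.01, -0.99]]
scene [[370.1, 0.0, 322.7], [0.0, 370.1, 199.3], [0.0, 0.0, 1.0]] [ 1.189 -0.252  0.71 ] [[0.4, 0.92, -0.02], [0.54, -0.26, -0.8], [-0.74, 0.31, -0.6]]
wrist [[350.2, 0.0, 314.2], [0.0, 350.2, 196.6], [0.0, 0.0, 1.0]] [0.096 0.625 0.382] [[0.29, 0.96, -0.0], [0.91, -0.27, 0.31], [0.29, -0.09, -0.95]]
{'time': 0.15, 'joint_positions': array([-1.30462744,  0.33271483, -0.06475786,  1.46072627,  0.02159687,
        1.34986915, -0.08850307]), 'joint_vel': array([-5.18252553e-05, -2.45992726e-03, -6.66506970e-04, -3.55811710e-03,
        3.46607487e-04, -5.73775199e-04, -2.53865204e-04]), 'joint_torque': array([ 7.07923919e-04, -6.23630691e+01,  2.47607217e-02, -3.90142536e+01,
       -6.11965894e-02,  3.73800995e-02,  1.47870646e-04]), 'ee_pos': array([0.1778712 , 0.59887725, 0.22995481]), 'eef_rot': array([ 1.43849942e-01,  9.89599380e-01, -5.07233370e-04, -6.35802046e-05]), 'ft_force': array([ 0.01841475, -0.04472736,  0.07414793]), 'torque': array([ 0.02260847, -0.02228953, -0.00742591]), 'grip_force': 0.0, 'width': 0.0870857967272177}
```

View pics/top0.png

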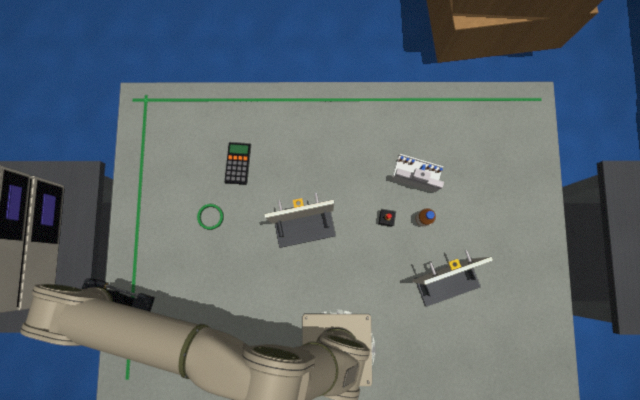

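View pics/scene0.png

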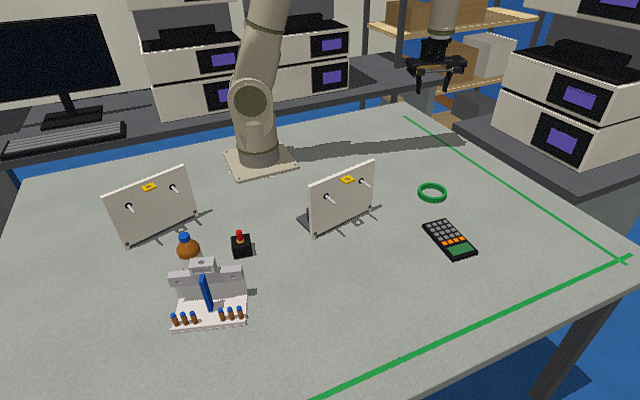

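Both stands are in view. The target is the left one (+y), at top px ≈(300,215). The rack is at (417,172), the block with the red pin at (388,217), the bottle at (427,216), the calculator at (237,163) and the tape at (210,216). I'll enlarge both views next.

Run:
```python
from h import *
crop('top0',255,145,455,255,4,'topc')
a=cv2.imread('pics/scene0.png')
crop('scene0',160,150,390,335,3,'scc')
```

```text
(no output)
```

View pics/topc.png

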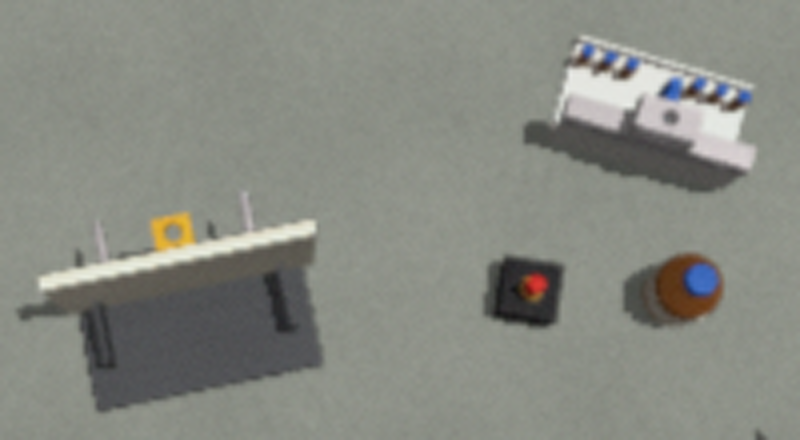

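View pics/scc.png

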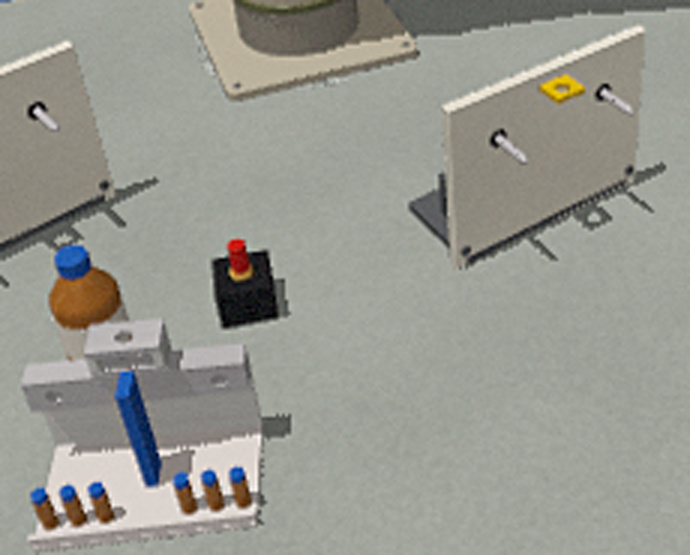

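Top crop: the lug eye is at (172,232), the pin tips at (97,220) and (245,192), the ear hole at (671,117) and the knob at (536,284). Scene crop: the lug eye is at (562,88), the pin tips at (523,160) and (630,109), the rack holes at (222,380) and (55,397), and the tab top at (127,378). Next I'll fit the poses.

```bash
cat > fit.py <<'E'
from h import *
from scipy.optimize import least_squares
def T(p,X): c,s=np.cos(p[2]),np.sin(p[2]);return np.array([p[0]+c*X[0]-s*X[1],p[1]+s*X[0]+c*X[1],X[2]+(p[3] if len(p)>3 else 0)])
def fit(obs,p0):
    f=lambda p:np.concatenate([(w2px(n,T(p,np.array(X)/1e3))-uv)*w for n,X,uv,w in obs])
    s=least_squares(f,p0,loss='soft_l1');return s.x,f(s.x).reshape(-1,2)
E
cat > m1.py <<'E'
from fit import *
tp=lambda u,v:np.array([(u+.5)/4-.5+255,(v+.5)/4-.5+145]); sc=lambda u,v:np.array([(u+.5)/3-.5+160,(v+.5)/3-.5+150])
A,B='top0','scene0'
st=[(A,(14,0,168),tp(172,232),1),(A,(42,60,130),tp(97,220),1),(A,(42,-60,130),tp(245,192),1),(A,(0,110,180),tp(40,277),1),(A,(0,-110,180),tp(315,221),1),(A,(27,15,168),tp(150,218),1),(A,(27,-15,168),tp(189,213),1),
(B,(14,0,168),sc(562,88),1),(B,(42,60,130),sc(631,109),1),(B,(42,-60,130),sc(524,161),1),(B,(0,-110,180),sc(447,112),1),(B,(0,110,180),sc(642,33),1),(B,(0,-110,0),sc(460,265),1)]
ra=[(A,(14,0,129),tp(671,117),1),(A,(95,80,8),tp(583,37),.6),(A,(95,-80,8),tp(754,86),.6),
(B,(14,0,129),sc(124,337),1),(B,(20,60,80),sc(222,380),1),(B,(20,-60,80),sc(55,397),1),(B,(42,0,110),sc(127,378),1),(B,(20,80,95),sc(248,352),1),(B,(20,-80,95),sc(25,372),1),(B,(95,-80,8),sc(30,540),.6),(B,(95,80,8),sc(258,520),.6)]
lp=[(A,(0,0,74),tp(537,282),1),(B,(0,0,74),sc(237,243),1),(A,(0,0,42),tp(531,293),.5),(B,(0,0,42),sc(240,272),.5)]
for n,o,p in [('stand',st,[.6,.05,.2]),('rack',ra,[.7,-.2,-.28]),('lock',lp,[.6,-.1,0.])]:
    x,e=fit(o,p);print(n,x.round(4),np.degrees(x[2]).round(1));print(e.round(1).tolist())
print('bottle',px2w(A,tp(701,279),.11))
E
python3 m1.py
```

```text
stand [0.4566 0.1188 0.2001] 11.5
[[0.3, 0.6], [-0.0, 0.6], [-0.6, 0.4], [-1.1, 0.0], [-0.0, 0.2], [0.3, 1.0], [-0.0, 0.4], [-0.3, 0.5], [0.3, 2.4], [0.4, 1.2], [-0.1, 0.7], [1.4, -0.4], [-1.6, 2.6]]
rack [ 0.554  -0.2716 -0.3093] -17.7
[[-1.0, 1.8], [-1.1, 0.8], [-0.8, 1.5], [0.8, -0.8], [-0.2, -0.3], [0.6, -0.9], [-0.3, 1.4], [-0.9, 3.6], [-0.5, 3.7], [0.5, 0.8], [-0.4, 0.2]]
lock [ 0.4416 -0.1745  0.    ] 0.0
[[-0.4, 1.0], [-0.3, 0.9], [-0.1, -0.3], [0.3, 0.2]]
bottle [ 0.44311468 -0.30354646  0.11      ]
```

>>> drive_tool --series '[[[2.7,-4.0,0.2],0],[[2.7,-4.0,0.2],0],[[2.7,-4.0,0.2],0],[[2.7,-4.0,0.2],0],[[2.7,-4.0,0.2],0],[[2.7,-4.0,0.2],0],[[2.7,-4.0,0.2],0],[[2.7,-4.0,0.2],0],[[2.7,-4.0,0.2],0],[[2.7,-4.0,0.2],0]]' --hand 0

```text
time: 1.4
ee_pos: [0.4486, 0.1977, 0.2506]
eef_rot: [0.144, 0.99, 0.0, -0.0]
ft_force: [1.4, -0.1, -0.4]
width: 0.0871
grip_force: 0.0
```

>>> drive_tool --series '[[[1.4,-4.8,0],0],[[1.4,-4.8,0],0],[[1.4,-4.8,0],0],[[1.4,-4.8,0],0],[[1.4,-4.8,0],0],[[1.4,-4.8,0],0],[[1.4,-4.8,0],0],[[1.4,-4.8,0],0],[[1.4,-4.8,0],0],[[1.4,-4.8,0],0]]'

```text
time: 2.65
ee_pos: [0.5884, -0.282, 0.2503]
eef_rot: [0.143, 0.99, 0.0, -0.0]
ft_force: [-0.6, 0.7, 0.5]
width: 0.0874
grip_force: 0.0
```

Run:
```python
from h import *
snap('wrist','w1'); s=r.read_state();print(s['ee_pos'],s['eef_rot'],s['joint_positions'].round(2))
for X in [(14,0,129),(42,0,110),(20,60,80),(95,80,8)]:
    c,q=np.cos(-.309),np.sin(-.309);print(X,w2px('w1',[.554+(c*X[0]-q*X[1])/1e3,-.2716+(q*X[0]+c*X[1])/1e3,X[2]/1e3]).round())
```

```text
[ 0.5871803  -0.28882788  0.24937406] [ 1.46353944e-01  9.89230312e-01 -1.87063474e-03 -6.43762917e-04] [-0.11  0.45  0.7   1.38 -0.28  1.42  1.86]
(14, 0, 129) [312. 168.]
(42, 0, 110) [312. 194.]
(20, 60, 80) [376. 164.]
(95, 80, 8) [378. 212.]
```

View pics/w1.png

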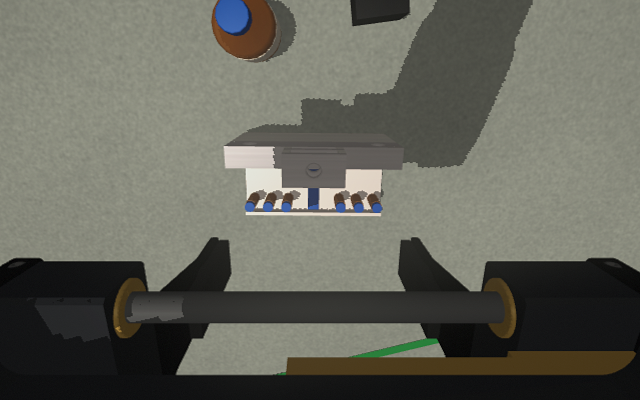

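The wrist picture shows the ear hole at (313,170), the ear front corners at (281,187) and (346,187), the bar front corners at (225,168) and (403,168), and the shelf front edge at row 214. All match the prediction, so I'll refine the rack pose with these.

```bash
sed -i 's/^for n,o,p/W="w1"\nrb=[(W,(14,0,129),(313,170),2),(W,(28,26,129),(346,187),1),(W,(28,-26,129),(281,187),1),(W,(20,80,95),(403,168),1),(W,(20,-80,95),(225,168),1),(W,(95,80,8),(381.5,211),1),(W,(95,-80,8),(247,211),1)]\nra=[o for o in ra if o[1][2]!=95]\nfor n,o,p/; s/(.rack.,ra,\[.7,-.2,-.28\])/("rack",ra,[.7,-.2,-.28]),("rackw",rb,[.7,-.2,-.28]),("rackall",ra+rb,[.7,-.2,-.28])/' m1.py; python3 m1.py
python3 -c "
from h import *
s=r.read_state();print(s['ee_pos'],s['eef_rot'])"
```

```text
stand [0.4566 0.1188 0.2001] 11.5
[[0.3, 0.6], [-0.0, 0.6], [-0.6, 0.4], [-1.1, 0.0], [-0.0, 0.2], [0.3, 1.0], [-0.0, 0.4], [-0.3, 0.5], [0.3, 2.4], [0.4, 1.2], [-0.1, 0.7], [1.4, -0.4], [-1.6, 2.6]]
rack [ 0.5554 -0.2727 -0.3005] -17.2
[[-0.7, 1.4], [-1.1, 0.7], [-0.7, 1.1], [0.4, -0.2], [-0.5, 0.1], [0.1, -0.1], [-0.6, 2.0], [0.4, 1.3], [-0.3, 0.4]]
rackw [ 0.5556 -0.2714 -0.2853] -16.3
[[0.7, -0.1], [-0.6, -0.3], [0.5, -0.2], [-0.5, -0.6], [-0.5, -0.1], [-1.0, 1.2], [0.2, 1.6]]
rackall [ 0.5556 -0.2715 -0.2871] -16.5
[[-1.1, 1.3], [-1.6, 0.7], [-1.1, 0.8], [1.1, -0.3], [0.2, -0.3], [0.8, 0.1], [0.3, 1.8], [1.0, 1.5], [0.4, 0.1], [0.4, 0.0], [-0.8, -0.2], [0.3, -0.2], [-0.6, -0.4], [-0.7, -0.2], [-1.2, 1.3], [0.0, 1.5]]
lock [ 0.4416 -0.1745  0.    ] 0.0
[[-0.4, 1.0], [-0.3, 0.9], [-0.1, -0.3], [0.3, 0.2]]
bottle [ 0.44311468 -0.30354646  0.11      ]
[ 0.5871803  -0.28882788  0.24937406] [ 1.46353944e-01  9.89230312e-01 -1.87063474e-03 -6.43762917e-04]
```

>>> drive_tool --series '[[[0.5,-0.2,-1.0],0],[[0.45,-0.1,-2.0],0],[[0,0,-2.0],0],[[0,0,-2.0],0],[[0,0,-2.0],0],[[0,0,-2.0],0],[[0,0,-2.0],0],[[0,0,-2.0],0],[[0,0,-1.3],0],[[0,0,0],0]]'

```text
time: 3.95
ee_pos: [0.597, -0.2837, 0.0865]
eef_rot: [0.144, 0.99, 0.0, -0.001]
ft_force: [-0.1, -0.3, -0.5]
width: 0.0874
grip_force: 0.0
```

>>> drive_tool --series '[[[0,0,0],0],[[0,0,0],0],[[0,0,0],0],[[0,0,0],0],[[0,0,0],0],[[0,0,0],0],[[0,0,0],0],[[0,0,0],0],[[0,0,0],0],[[0,0,0],0]]' --hand 1 --newtons 40

```text
time: 5.2
ee_pos: [0.5974, -0.284, 0.0876]
eef_rot: [0.144, 0.99, -0.0, 0.0]
ft_force: [-0.7, -0.7, -0.5]
width: 0.0096
grip_force: 40.0
```

>>> drive_tool --series '[[[0,0,1.0],0],[[0,0,2.0],0],[[0,0,2.0],0],[[-0.1,1.5,0],1],[[-0.2,3.0,0],2],[[-0.2,3.0,0],2],[[-0.2,3.0,0],2],[[-0.2,3.0,0],2],[[-0.2,3.0,0],2],[[-0.2,3.0,0],2]]'

```text
time: 6.45
ee_pos: [0.5839, -0.0865, 0.1372]
eef_rot: [0.029, 1.0, 0.0, -0.0]
ft_force: [0.1, -0.2, -2.8]
width: 0.0097
grip_force: 40.0
```

>>> drive_tool --series '[[[-0.2,3.0,0],2],[[-0.2,3.0,0],2],[[-0.2,3.0,0],2],[[-0.2,3.0,0],2],[[-0.2,3.0,0],2],[[-0.2,3.0,0],2],[[-0.2,3.0,0],2],[[-0.26,2.04,0],1],[[0,0,0],0],[[0,0,0],0]]'

```text
time: 7.7
ee_pos: [0.5681, 0.1403, 0.1375]
eef_rot: [-0.099, 0.995, -0.0, -0.0]
ft_force: [0.2, -0.3, -3.1]
width: 0.0093
grip_force: 40.0
```

Run:
```python
from h import *
snap('wrist','w2'); snap('scene','s2'); s=r.read_state();print(s['ee_pos'],s['eef_rot'],s['joint_positions'].round(2),s['ft_force'],s['width'])
crop('s2',290,140,450,260,5,'s2c')
```

```text
[0.56815586 0.14001615 0.13761787] [-9.86597965e-02  9.95121192e-01 -2.41391726e-04  7.55913088e-06] [-0.69  0.33  0.45  1.71 -0.16  1.14  1.57] [-0.92592256 -0.43941138 -3.07095675] 0.009568866790005138
```

View pics/w2.png

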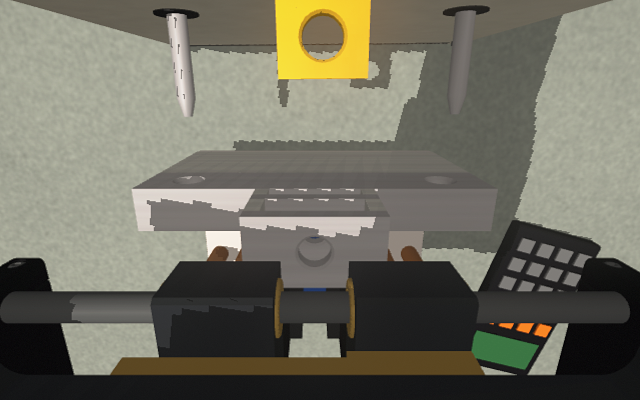

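View pics/s2c.png

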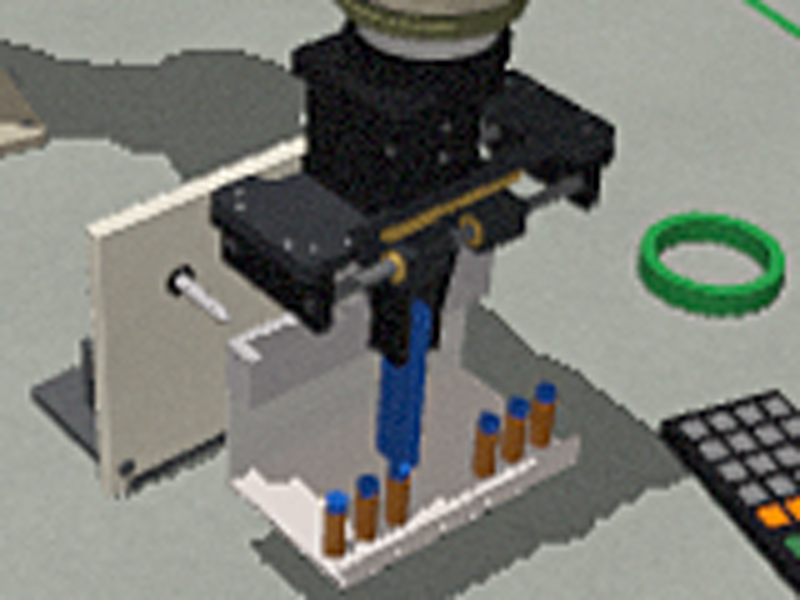

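The wrist view shows the pin tips at (188,114) and (457,112), the lug eye at (323,37), the lug corners at (278,79) and (369,79), the ear hole at (315,250), the bar's back top corners at (132,189) and (497,189), and the rack holes at (191,180) and (439,180). I'll fit both objects in this one camera.

```bash
cat > m2.py <<'E'
from fit import *
W='w2'
st=[(W,(14,0,168),(323,37),1),(W,(27,-15,168),(278,79),1),(W,(27,15,168),(369.5,78.5),1),(W,(42,-60,130),(188,114),1),(W,(42,60,130),(457,112),1),(W,(0,-60,130),(176,13),.5),(W,(0,60,130),(467,10),.5)]
ra=[(W,(14,0,129),(315,250),1),(W,(0,-26,129),(240,216),1),(W,(0,26,129),(389,216),1),(W,(0,-80,95),(132,189),1),(W,(0,80,95),(497,189),1),(W,(20,-80,95),(134,231),.5),(W,(20,80,95),(497,231),.5),(W,(0,-60,80),(191,180),1),(W,(0,60,80),(439,180),1)]
s,e=fit(st,[.45,.12,.2]);print('stand',s.round(4),np.degrees(s[2]).round(2),e.round(1).tolist())
s4,e4=fit(st,[.45,.12,.2,0.]);print('stand4',s4.round(4),e4.round(1).tolist())
p,e=fit(ra,[.53,.13,.2,.05]);print('rack',p.round(4),np.degrees(p[2]).round(2),e.round(1).tolist())
def rel(s,p):
    c,q=np.cos(s[2]),np.sin(s[2]);d=p[:2]-s[:2];return np.array([c*d[0]+q*d[1],-q*d[0]+c*d[1]])*1e3
print('rack in stand mm',rel(s,p),rel(s4,p))
tc=np.array([.5682,.1400]);print('tcp in rack',rel(p,tc))
E
python3 m2.py
```

```text
stand [0.4558 0.1228 0.2099] 12.03 [[0.6, -1.4], [0.3, 0.2], [-0.2, -0.4], [-0.4, 3.1], [-0.6, 1.9], [-0.4, -0.2], [0.5, -0.6]]
stand4 [ 0.4557  0.1228  0.2092 -0.0006] [[0.6, -1.2], [0.5, 0.1], [-0.5, -0.4], [0.0, 2.8], [-1.1, 1.8], [-0.1, -0.2], [0.2, -0.5]]
rack [0.5272 0.1344 0.1986 0.0472] 11.38 [[-0.4, 2.7], [-0.3, 0.2], [0.6, 0.2], [0.7, -0.5], [-0.2, -0.5], [2.8, -0.2], [-3.6, -0.2], [-1.2, -0.3], [0.6, -0.3]]
rack in stand mm [72.3196836  -3.53288604] [72.36182199 -3.50148341]
tcp in rack [41.2581333  -2.59126536]
```

>>> drive_tool --series '[[[-0.04,0.2,0.05],0.3],[[-0.04,0.18,0.05],0.3],[[-0.62,-0.13,0],0],[[-0.62,-0.13,0],0],[[-0.62,-0.13,0],0],[[-0.62,-0.13,0],0],[[-0.62,-0.13,0],0],[[-0.62,-0.13,0],0],[[0,0,0],0],[[0,0,0],0]]'

```text
time: 9.05
ee_pos: [0.53, 0.1376, 0.1387]
eef_rot: [-0.105, 0.994, 0.0, 0.0]
ft_force: [-0.3, 0.1, -3.5]
width: 0.01
grip_force: 40.0
```

Run:
```python
from h import *
snap('wrist','w3'); s=r.read_state();print(s['ee_pos'],s['eef_rot'],s['ft_force'],s['torque'])
crop('w3',120,0,520,270,2,'w3c')
```

```text
[0.53008996 0.13761779 0.13863617] [-1.05016422e-01  9.94470479e-01  5.96881718e-05  1.15391349e-04] [ 0.41412397  0.596542   -2.02425221] [ 0.09224746 -0.05997672 -0.01673218]
```

View pics/w3c.png

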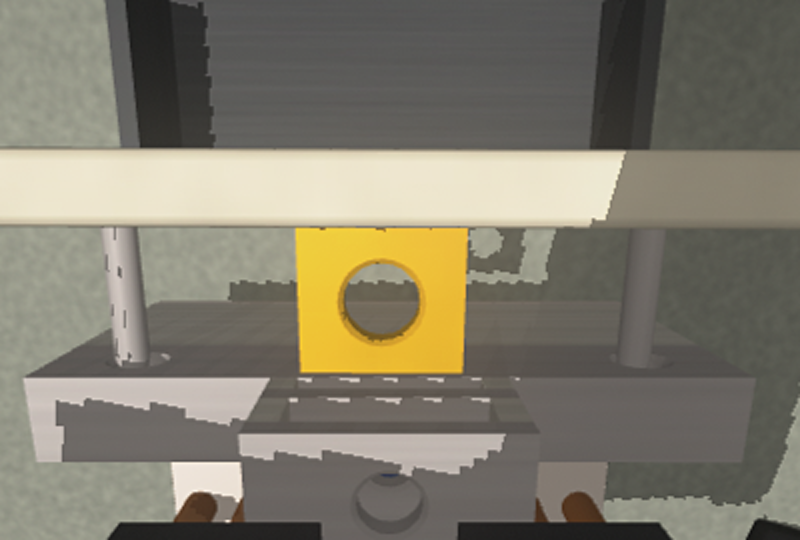

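The pins are in both hole mouths (left pin ≈133 vs hole 139, right pin ≈637 vs hole 641 in the crop). The rack sits about 1.2 mm too far to +y. I'll correct that and advance 15 mm.

>>> drive_tool --series '[[[0.02,-0.07,0],-0.15],[[0.01,-0.07,0],-0.15],[[-0.25,-0.05,0],0],[[-0.25,-0.05,0],0],[[-0.25,-0.05,0],0],[[-0.25,-0.05,0],0],[[-0.25,-0.05,0],0],[[-0.25,-0.05,0],0],[[0,0,0],0],[[0,0,0],0]]'

```text
time: 10.35
ee_pos: [0.5152, 0.1332, 0.1386]
eef_rot: [-0.102, 0.995, 0.0, 0.0]
ft_force: [0.4, -0.6, -3.1]
width: 0.0098
grip_force: 40.0
```

>>> drive_tool --series '[[[0,0,-0.05],0],[[0,0,-0.05],0],[[0,0,-0.05],0],[[0,0,-0.05],0],[[0,0,0],0],[[0,0,0],0],[[0,0,0],0],[[0,0,0],0],[[0,0,0],0],[[0,0,0],0]]'

```text
time: 11.6
ee_pos: [0.5152, 0.1331, 0.1366]
eef_rot: [-0.102, 0.995, 0.0, 0.0]
ft_force: [-0.7, 0.2, -3.0]
width: 0.0096
grip_force: 40.0
```

>>> drive_tool --series '[[[0,0,-0.05],0],[[0,0,-0.05],0],[[0,0,-0.05],0],[[0,0,0],0],[[0,0,0],0],[[0,0,0],0],[[0,0,0],0],[[0,0,0],0],[[0,0,0],0],[[0,0,0],0]]'

```text
time: 12.85
ee_pos: [0.5152, 0.1332, 0.1352]
eef_rot: [-0.102, 0.995, 0.0, 0.0]
ft_force: [-2.6, -1.0, 3.1]
width: 0.0097
grip_force: 40.0
```

>>> drive_tool --series '[[[0,0,0.05],0],[[0,0,0],0],[[0,0,0],0],[[0,0,0],0],[[0,0,0],0],[[0,0,0],0],[[0,0,0],0],[[0,0,0],0],[[0,0,0],0],[[0,0,0],0]]' --hand 0.5

```text
time: 14.1
ee_pos: [0.5152, 0.1331, 0.1356]
eef_rot: [-0.102, 0.995, 0.0, -0.0]
ft_force: [0.4, -0.3, -0.1]
width: 0.0433
grip_force: 0.3
```

Run:
```python
from h import *
snap('wrist','w4'); snap('scene','s4');s=r.read_state();print(s['ee_pos'],s['ft_force'],s['width'],s['grip_force'])
a=cv2.imread('pics/w4.png')[0:300,120:520];b=cv2.imread('pics/s4.png')[140:260,290:450]
cv2.imwrite('pics/c4.png',np.hstack([a,cv2.resize(b,(400,300),interpolation=cv2.INTER_CUBIC)]))
```

```text
[0.51519798 0.13313676 0.13557751] [ 0.34909537  0.01216781 -0.11146128] 0.043385221773234346 0.3234148673072923
```

View pics/c4.png

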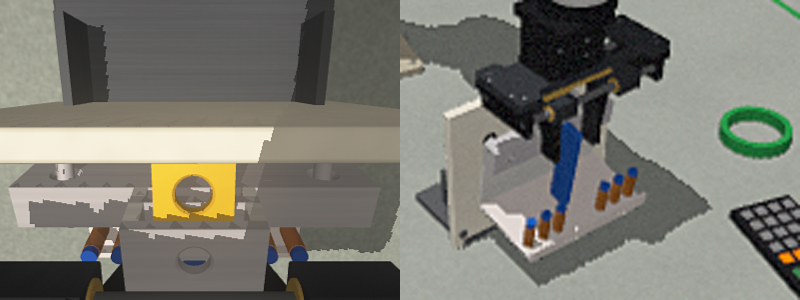

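The rack hangs on both pins, let go, with the lug entering the slot and the back about 15–18 mm clear of the panel. Next I'll slide the open fingers out along +x, close them, and push.

>>> drive_tool --series '[[[0.47,0.1,0],0],[[0.47,0.1,0],0],[[0.47,0.1,0],0],[[0.47,0.1,0],0],[[0.47,0.1,0],0],[[0.47,0.1,0],0],[[0.47,0.1,0],0],[[0.47,0.1,0],0],[[0,0,0],0],[[0,0,0],0]]'

```text
time: 15.45
ee_pos: [0.5527, 0.1411, 0.1355]
eef_rot: [-0.102, 0.995, 0.0, -0.0]
ft_force: [-0.5, 0.2, 0.6]
width: 0.0436
grip_force: 0.0
```

>>> drive_tool --series '[[[0,0,0],0],[[0,0,0],0],[[0,0,0],0],[[0,0,0],0],[[0,0,0],0],[[0,0,0],0],[[0,0,0],0],[[0,0,0],0],[[0,0,0],0],[[0,0,0],0]]' --hand 1 --newtons 20

```text
time: 16.7
ee_pos: [0.5528, 0.1412, 0.1356]
eef_rot: [-0.102, 0.995, 0.0, -0.0]
ft_force: [-0.5, 0.0, -0.1]
width: 0.0006
grip_force: 0.0
```

>>> drive_tool --series '[[[-0.2,-0.04,0],0],[[-0.2,-0.04,0],0],[[-0.2,-0.04,0],0],[[-0.2,-0.04,0],0],[[-0.2,-0.04,0],0],[[-0.2,-0.04,0],0],[[-0.2,-0.04,0],0],[[-0.1,-0.02,0],0],[[0,0,0],0],[[0,0,0],0]]'

```text
time: 17.95
ee_pos: [0.5381, 0.1381, 0.1357]
eef_rot: [-0.102, 0.995, 0.0, 0.0]
ft_force: [1.6, -0.3, 0.6]
width: 0.0003
grip_force: 1.3
```

>>> drive_tool --series '[[[-0.2,-0.04,0],0],[[-0.2,-0.04,0],0],[[-0.2,-0.04,0],0],[[-0.2,-0.04,0],0],[[-0.2,-0.04,0],0],[[-0.2,-0.04,0],0],[[0,0,0],0],[[0,0,0],0],[[0,0,0],0],[[0,0,0],0]]'

```text
time: 19.2
ee_pos: [0.5269, 0.1358, 0.1365]
eef_rot: [-0.102, 0.995, 0.0, 0.001]
ft_force: [5.0, -0.1, 4.7]
width: 0.0006
grip_force: 3.1
```

>>> drive_tool --series '[[[-0.1,-0.02,0],0],[[-0.1,-0.02,0],0],[[-0.1,-0.02,0],0],[[-0.1,-0.02,0],0],[[0,0,0],0],[[0,0,0],0],[[0,0,0],0],[[0,0,0],0],[[0,0,0],0],[[0,0,0],0]]'

```text
time: 20.45
ee_pos: [0.523, 0.135, 0.1366]
eef_rot: [-0.102, 0.995, 0.0, 0.001]
ft_force: [5.0, -0.6, 6.0]
width: 0.0006
grip_force: 3.3
```

>>> drive_tool --series '[[[-0.1,-0.02,0],0],[[-0.1,-0.02,0],0],[[-0.1,-0.02,0],0],[[-0.1,-0.02,0],0],[[0,0,0],0],[[0,0,0],0],[[0,0,0],0],[[0,0,0],0],[[0,0,0],0],[[0,0,0],0]]'

```text
time: 21.7
ee_pos: [0.5191, 0.1342, 0.1366]
eef_rot: [-0.102, 0.995, 0.0, 0.002]
ft_force: [6.3, -0.3, 6.2]
width: 0.0006
grip_force: 3.5
```

>>> drive_tool --series '[[[-0.1,-0.02,0],0],[[0,0,0],0],[[-0.1,-0.02,0],0],[[0,0,0],0],[[0,0,0],0],[[0,0,0],0],[[0,0,0],0],[[0,0,0],0],[[0,0,0],0],[[0,0,0],0]]'

```text
time: 22.95
ee_pos: [0.5186, 0.1341, 0.1369]
eef_rot: [-0.102, 0.995, 0.0, 0.003]
ft_force: [13.6, 0.7, 0.2]
width: 0.0003
grip_force: 7.3
```

>>> drive_tool --series '[[[-0.1,-0.02,0],0],[[0,0,0],0],[[-0.1,-0.02,0],0],[[0,0,0],0],[[0,0,0],0],[[0,0,0],0],[[0,0,0],0],[[0,0,0],0],[[0,0,0],0],[[0,0,0],0]]'

```text
time: 24.2
ee_pos: [0.5186, 0.1341, 0.1371]
eef_rot: [-0.102, 0.995, 0.0, 0.006]
ft_force: [24.3, 4.2, -9.1]
width: 0.0004
grip_force: 13.1
```

>>> drive_tool --series '[[[0.2,0.04,0],0],[[0.2,0.04,0],0],[[0.3,0.06,0],0],[[0.3,0.06,0.5],0],[[0.3,0.06,1.5],0],[[0.3,0.06,3],0],[[0,0,3],0],[[0,0,3],0],[[0,0,0],0],[[0,0,0],0]]'

```text
time: 25.45
ee_pos: [0.5296, 0.1366, 0.2456]
eef_rot: [-0.102, 0.995, 0.0, -0.0]
ft_force: [-0.0, -0.2, -0.6]
width: 0.0007
grip_force: 0.0
```

Run:
```python
from h import *
snap('wrist','w5'); snap('scene','s5');s=r.read_state();print(s['ee_pos'],s['eef_rot'],s['ft_force'])
a=cv2.imread('pics/w5.png')[0:300,120:520];b=cv2.imread('pics/s5.png')[140:260,290:450]
cv2.imwrite('pics/c5.png',np.hstack([a,cv2.resize(b,(400,300),interpolation=cv2.INTER_CUBIC)]))
# knob centroid by colour in top & scene, red
for n in ['top','scene']:
    snap(n,n+'5');im=cv2.cvtColor(cv2.imread('pics/%s5.png'%n),cv2.COLOR_BGR2HSV)
    m=(((im[...,0]<6)|(im[...,0]>174))&(im[...,1]>150)&(im[...,2]>60)).astype(np.uint8)
    k,l,st,ce=cv2.connectedComponentsWithStats(m);print(n,[(st[i].tolist(),ce[i].round(1).tolist()) for i in range(1,k) if st[i][4]>5])
```

```text
[0.52932012 0.13649544 0.24486075] [-1.02421874e-01  9.94740798e-01 -1.37454487e-04 -6.97362393e-04] [-0.03914071 -0.7296722  -0.5361703 ]
top [([386, 213, 6, 5, 21], [388.8, 215.3])]
scene [([236, 230, 7, 11, 60], [239.0, 235.0])]
```

View pics/c5.png

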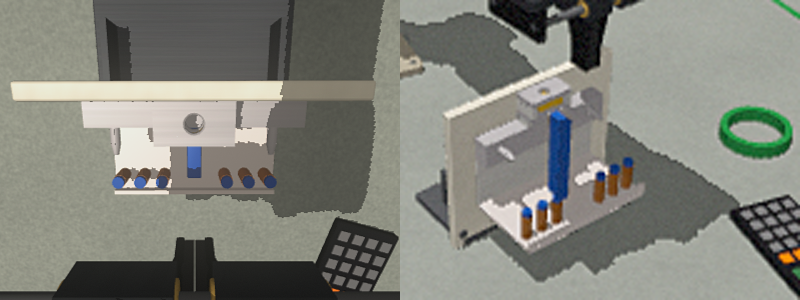

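Flush: in the wrist crop the rack's back edge meets the panel, the ear hole is at (193,123) (full image (313,123)) and the eye is visible beneath it. The rack is upright in the scene view. Next is the locking pin. I'll view the knob with the wrist camera in the same relative geometry so the camera bias cancels.

>>> drive_tool --series '[[[-0.3,-3,0],0],[[-0.3,-3,0],0],[[-0.3,-3,0],0],[[-0.3,-3,0],0],[[-0.3,-3,-1.7],0],[[-0.3,-3,-1.7],0],[[-0.3,-3,-1.7],0],[[-0.3,-3,-1.7],0],[[-0.3,-3,-1.7],0],[[-0.3,-3,-1.7],0]]' --hand 0.5

```text
time: 26.9
ee_pos: [0.4994, -0.1643, 0.1427]
eef_rot: [-0.102, 0.995, 0.0, -0.0]
ft_force: [-0.2, 0.5, -0.5]
width: 0.0436
grip_force: 0.0
```

>>> drive_tool --series '[[[0,0,0],0],[[0,0,0],0],[[0,0,0],0],[[0,0,0],0],[[0,0,0],0],[[0,0,0],0],[[0,0,0],0],[[0,0,0],0],[[0,0,0],0],[[0,0,0],0]]'

```text
time: 28.15
ee_pos: [0.4998, -0.1635, 0.1436]
eef_rot: [-0.102, 0.995, 0.0, 0.0]
ft_force: [-0.8, -0.1, 0.4]
width: 0.0437
grip_force: 0.0
```

```bash
cat > m6.py <<'E'
from fit import *
snap('wrist','w6');s=r.read_state();print(s['ee_pos'],s['eef_rot'],s['width'])
im=cv2.cvtColor(cv2.imread('pics/w6.png'),cv2.COLOR_BGR2HSV);H,S,V=cv2.split(im)
m=(((H<7)|(H>173))&(S>140)&(V>50)).astype(np.uint8)
k,l,st,ce=cv2.connectedComponentsWithStats(m);L=[(st[i].tolist(),ce[i].round(1).tolist()) for i in range(1,k) if st[i][4]>30];print('red',L)
m2=((H>12)&(H<30)&(S>110)&(V>50)).astype(np.uint8)
k,l,st,ce=cv2.connectedComponentsWithStats(m2);print('brass',[(st[i].tolist(),ce[i].round(1).tolist()) for i in range(1,k) if st[i][4]>30])
# silhouette fit: render knob+... compare mask centroid using sampled cylinder
def cen(n,p):
    a=np.linspace(0,2*np.pi,40);P=[]
    for z in np.linspace(.048,.070,6):
        for t in a: P.append(w2px(n,[p[0]+.008*np.cos(t),p[1]+.008*np.sin(t),z]))
    for t in a: P.append(w2px(n,[p[0]+.006*np.cos(t),p[1]+.006*np.sin(t),.073]))
    hull=cv2.convexHull(np.array(P,np.float32));M=cv2.moments(hull);return np.array([M['m10']/M['m00'],M['m01']/M['m00']]),hull[:,0].min(0),hull[:,0].max(0)
for n,c in [('w6',max(L)[1] if len(L)==1 else max(L,key=lambda q:q[0][4])[1]),('top5',(388.8,215.3)),('scene5',(239,235))]:
    x=least_squares(lambda p:cen(n,p)[0]-np.array(c),[.4416,-.1745]).x;print(n,x.round(4),cen(n,x)[1:])
print('earhole w5',px2w('w5',(313,123),.177))
E
python3 m6.py
```

```text
[ 0.49978069 -0.16347336  0.14357758] [-1.02375977e-01  9.94745775e-01  5.25277330e-05 -1.18400256e-05] 0.043452817817419165
red [([304, 112, 24, 28, 524], [315.4, 125.7])]
brass [([73, 35, 95, 91, 5081], [126.3, 79.0]), ([184, 66, 8, 21, 51], [187.9, 76.5]), ([301, 108, 29, 21, 168], [313.8, 115.0]), ([203, 278, 21, 60, 632], [211.0, 308.2]), ([406, 278, 20, 60, 623], [417.4, 308.2]), ([187, 351, 375, 24, 7172], [384.6, 364.5])]
w6 [ 0.4415 -0.1727] (array([302.89944, 111.53284], dtype=float32), array([327.98822, 139.5311 ], dtype=float32))
top5 [ 0.4463 -0.1777] (array([385.9513 , 212.53148], dtype=float32), array([391.65155, 218.05685], dtype=float32))
scene5 [ 0.4383 -0.1745] (array([235.24992, 229.58276], dtype=float32), array([242.75705, 240.32452], dtype=float32))
earhole w5 [0.46865041 0.12524206 0.177     ]
```

>>> drive_tool --series '[[[-1.5,-0.3,-0.5],0],[[-1.5,-0.3,-0.5],0],[[-1.5,-0.3,-0.5],0],[[-1.28,-0.25,-0.5],0],[[0,0,0],0],[[0,0,-1.5],0],[[0,0,-2],0],[[0,0,-2],0],[[0,0,-1.2],0],[[0,0,0],0]]'

```text
time: 29.45
ee_pos: [0.4415, -0.1749, 0.0557]
eef_rot: [-0.102, 0.995, -0.0, -0.001]
ft_force: [-0.6, 0.4, 0.0]
width: 0.0435
grip_force: 0.0
```

>>> drive_tool --series '[[[0,0,0],0],[[0,0,0],0],[[0,0,0],0],[[0,0,0],0],[[0,0,0],0],[[0,0,0],0],[[0,0,0],0],[[0,0,0],0],[[0,0,0],0],[[0,0,0],0]]' --hand 1 --newtons 15

```text
time: 30.7
ee_pos: [0.4422, -0.1749, 0.0568]
eef_rot: [-0.102, 0.995, 0.0, 0.0]
ft_force: [-1.3, 0.5, 6.1]
width: 0.0156
grip_force: 15.0
```

>>> drive_tool --series '[[[0,0,1],0],[[0,0,2],0],[[0,0,2.5],0],[[0,0,2.5],0],[[0,0,2.5],0],[[0,0,2.5],0],[[0,0,2.5],0],[[0,0,2.5],0],[[0,0,1.4],0],[[0,0,0],0]]'

```text
time: 31.95
ee_pos: [0.4422, -0.1751, 0.2511]
eef_rot: [-0.102, 0.995, -0.0, 0.001]
ft_force: [-0.4, -0.5, -0.7]
width: 0.0152
grip_force: 15.0
```

Run:
```python
from fit import *
snap('wrist','w7');s=r.read_state();print(s['ee_pos'],s['eef_rot'],s['width'],s['ft_force'])
im=cv2.cvtColor(cv2.imread('pics/w7.png'),cv2.COLOR_BGR2HSV);H,S,V=cv2.split(im)
for nm,m in [('red',((H<7)|(H>173))&(S>140)&(V>50)),('brass',(H>12)&(H<30)&(S>110)&(V>50))]:
    k,l,st,ce=cv2.connectedComponentsWithStats(m.astype(np.uint8));print(nm,[(st[i].tolist(),ce[i].round(1).tolist()) for i in range(1,k) if st[i][4]>15])
e=np.array(s['ee_pos'])
print('pred tip',w2px('w7',e-[0,0,.045]),'collar bottom',w2px('w7',e-[0,0,.015]),'collar top',w2px('w7',e-[0,0,.011]))
p=w2px('w7',e-[0,0,.045]);u,v=int(p[0]),int(p[1]);g=cv2.imread('pics/w7.png',0)
for y in range(v-75,v+20,6): print(y,g[y,u-28:u+30:2].tolist())
```

```text
[ 0.44183936 -0.17493678  0.25024245] [-1.02399212e-01  9.94743377e-01  9.71830385e-05 -7.04818905e-05] 0.015386310270317491 [-1.54911539  0.42582114 -0.66133403]
red [([297, 240, 35, 51, 1501], [314.4, 267.2])]
brass [([156, 117, 61, 52, 923], [192.0, 137.9]), ([179, 159, 19, 15, 117], [187.1, 168.2]), ([299, 232, 31, 19, 253], [313.8, 239.0]), ([262, 278, 12, 60, 418], [266.2, 308.4]), ([356, 278, 11, 60, 399], [362.1, 308.2]), ([124, 351, 373, 24, 7209], [322.1, 364.4])]
pred tip [311.3087406  229.06963288] collar bottom [310.82579614 251.34268762] collar top [310.74995916 254.84023522]
154 [178, 179, 176, 169, 168, 167, 55, 49, 50, 50, 49, 49, 49, 49, 49, 49, 49, 48, 48, 47, 48, 47, 47, 47, 47, 46, 47, 45, 47]
160 [174, 173, 173, 177, 163, 60, 63, 49, 49, 49, 49, 49, 49, 48, 48, 47, 48, 47, 46, 47, 47, 47, 46, 46, 46, 47, 46, 46, 46]
166 [169, 174, 172, 153, 61, 62, 62, 48, 49, 49, 48, 48, 48, 47, 45, 46, 46, 45, 45, 46, 46, 45, 46, 46, 46, 46, 46, 46, 42]
172 [170, 166, 122, 60, 62, 61, 62, 49, 49, 49, 48, 48, 48, 48, 47, 47, 46, 46, 47, 45, 45, 45, 45, 46, 46, 46, 45, 55, 101]

[... 989 characters left out ...]
163, 162, 168, 170, 164, 165, 168, 173, 164, 173, 175, 173, 169, 166, 166, 167, 164, 164, 177, 171, 178, 173, 169, 166, 162, 170, 171, 171]
226 [160, 161, 163, 166, 168, 169, 167, 164, 165, 169, 163, 164, 164, 171, 148, 103, 94, 128, 172, 170, 168, 166, 168, 161, 163, 163, 175, 177, 175]
232 [172, 167, 166, 173, 165, 166, 164, 172, 179, 172, 169, 173, 169, 87, 91, 89, 89, 87, 90, 136, 176, 171, 168, 164, 172, 171, 168, 177, 173]
238 [46, 39, 37, 108, 171, 171, 171, 166, 161, 86, 93, 107, 106, 105, 105, 105, 105, 102, 103, 106, 107, 101, 81, 146, 171, 172, 176, 172, 158]
244 [41, 41, 42, 41, 44, 43, 43, 43, 73, 106, 103, 59, 58, 59, 59, 60, 59, 60, 59, 59, 58, 92, 105, 95, 41, 44, 43, 43, 43]
```

>>> drive_tool --series '[[[0.34,3.73,0],0],[[0.34,3.73,0],0],[[0.34,3.73,0],0],[[0.34,3.73,0],0],[[0.34,3.73,0],0],[[0.34,3.73,0],0],[[0.34,3.73,0],0],[[0.34,3.73,0],0],[[0,0,0],0],[[0,0,0],0]]'

```text
time: 33.25
ee_pos: [0.4689, 0.1226, 0.2496]
eef_rot: [-0.102, 0.995, -0.0, -0.001]
ft_force: [0.3, -0.3, 0.1]
width: 0.0152
grip_force: 15.0
```

>>> drive_tool --series '[[[0,0,-0.4],0],[[0,0,-0.4],0],[[0,0,-0.4],0],[[0,0,-0.4],0],[[0,0,0],0],[[0,0,0],0],[[0,0,0],0],[[0,0,0],0],[[0,0,0],0],[[0,0,0],0]]'

```text
time: 34.5
ee_pos: [0.4692, 0.1235, 0.2346]
eef_rot: [-0.102, 0.995, 0.0, 0.0]
ft_force: [1.1, 0.5, -0.9]
width: 0.0152
grip_force: 15.0
```

Run:
```python
from fit import *
snap('wrist','w8');s=r.read_state();print(s['ee_pos'],s['eef_rot'],s['width'],s['ft_force'])
e=np.array(s['ee_pos']);Y=np.array([-.203,.979,0]);X=np.array([.979,.203,0])
b=e+1.8e-3*Y-.2e-3*X
h=np.array([b[0],b[1],.177]);print('pred tip',w2px('w8',b-[0,0,.045]),'hole centre',w2px('w8',h))
a=np.linspace(0,2*np.pi,9)[:-1]
for t in a: print(w2px('w8',h+.006*np.cos(t)*X+.006*np.sin(t)*Y).round(1),end=' ')
g=cv2.imread('pics/w8.png',0);c=w2px('w8',h);u,v=int(c[0]),int(c[1]);print(u,v)
for y in range(v-34,v+20,3): print(y,g[y,u-44:u+46:3].tolist())
```

```text
[0.46920191 0.12344765 0.23459449] [-1.02374550e-01  9.94745921e-01  5.78540279e-05  3.08506005e-06] 0.015903824802892742 [ 0.27713275  0.29668473 -0.38677602]
pred tip [313.80237551 229.9392866 ] hole centre [313.83215674 222.21289301]
[313.8 230.8] [320.4 228.3] [323.1 222.2] [320.5 216.1] [313.8 213.5] [307.2 216.1] [304.5 222.2] [307.3 228.3] 313 222
188 [150, 149, 149, 148, 149, 149, 147, 148, 147, 148, 149, 148, 148, 148, 147, 148, 149, 149, 149, 149, 148, 148, 148, 148, 147, 148, 148, 148, 148, 148]
191 [148, 148, 149, 149, 149, 149, 148, 147, 147, 148, 148, 148, 147, 147, 147, 148, 148, 149, 148, 148, 148, 148, 147, 147, 147, 147, 148, 147, 148, 147]
194 [148, 148, 148, 148, 149, 149, 148, 147, 148, 149, 148, 148, 147, 146, 146, 147, 147, 147, 147, 147, 147, 146, 146, 146, 147, 147, 148, 148, 147, 149]
197 [146, 146, 146, 147, 148, 148, 148, 147, 148, 148, 148, 149, 147, 145, 145, 146, 146, 147, 147, 147, 146, 146, 146, 146, 146, 147, 148, 148, 148, 149]
200 [146, 146, 147, 148, 148, 148, 148, 148, 150, 150, 151, 150, 149, 147, 147, 147, 147, 148, 148, 148, 148, 147, 148, 148
[... 1299 characters left out ...]
117, 116, 116, 116, 115, 114, 96, 92, 93, 92, 88, 110, 116, 115, 115, 114, 116, 115, 116, 116, 116, 111, 239]
230 [63, 165, 127, 116, 115, 115, 115, 115, 114, 114, 114, 114, 114, 103, 92, 94, 92, 92, 114, 114, 115, 114, 114, 114, 114, 115, 115, 114, 110, 246]
233 [68, 97, 130, 117, 116, 116, 115, 116, 116, 115, 115, 115, 117, 85, 85, 85, 83, 84, 117, 115, 115, 115, 115, 116, 116, 116, 116, 116, 115, 136]
236 [67, 127, 136, 119, 121, 124, 124, 119, 117, 118, 118, 99, 84, 95, 104, 103, 101, 101, 83, 91, 119, 119, 118, 118, 123, 123, 121, 119, 119, 181]
239 [73, 246, 229, 119, 86, 40, 40, 121, 103, 102, 90, 96, 107, 105, 106, 90, 103, 104, 106, 100, 84, 101, 102, 103, 38, 38, 47, 117, 121, 240]
```

The ear hole rim (cols 305–323, top row ≈213) sits right where predicted for a centred pin, so I'll descend.

>>> drive_tool --series '[[[0,0,-0.3],0],[[0,0,-0.3],0],[[0,0,-0.3],0],[[0,0,-0.3],0],[[0,0,-0.3],0],[[0,0,-0.3],0],[[0,0,-0.2],0],[[0,0,0],0],[[0,0,0],0],[[0,0,0],0]]'

```text
time: 35.8
ee_pos: [0.4692, 0.1235, 0.2147]
eef_rot: [-0.102, 0.995, 0.0, 0.0]
ft_force: [0.2, 0.1, -0.2]
width: 0.0154
grip_force: 15.0
```

>>> drive_tool --series '[[[0,0,-0.3],0],[[0,0,-0.3],0],[[0,0,-0.3],0],[[0,0,-0.3],0],[[0,0,-0.3],0],[[0,0,-0.2],0],[[0,0,0],0],[[0,0,0],0],[[0,0,0],0],[[0,0,0],0]]'

```text
time: 37.05
ee_pos: [0.4692, 0.1235, 0.1977]
eef_rot: [-0.102, 0.995, 0.0, 0.0]
ft_force: [0.3, -0.6, -0.5]
width: 0.0154
grip_force: 15.0
```

>>> drive_tool --series '[[[0,0,-0.1],0],[[0,0,0],0],[[0,0,-0.1],0],[[0,0,0],0],[[0,0,-0.1],0],[[0,0,0],0],[[0,0,0],0],[[0,0,0],0],[[0,0,0],0],[[0,0,0],0]]'

```text
time: 38.3
ee_pos: [0.4692, 0.1234, 0.1946]
eef_rot: [-0.102, 0.995, 0.0, -0.0]
ft_force: [-0.2, -0.1, -0.8]
width: 0.0156
grip_force: 15.0
```

>>> drive_tool --series '[[[0,0,-0.05],0],[[0,0,0],0],[[0,0,-0.05],0],[[0,0,0],0],[[0,0,0],0],[[0,0,0],0],[[0,0,0],0],[[0,0,0],0],[[0,0,0],0],[[0,0,0],0]]'

```text
time: 39.55
ee_pos: [0.4693, 0.1234, 0.1937]
eef_rot: [-0.102, 0.995, 0.0, 0.0]
ft_force: [-0.2, -0.1, 4.8]
width: 0.0154
grip_force: 15.0
```

Contact at exactly the expected collar height (TCP 0.1937). I'll release and retreat upward.

>>> drive_tool --series '[[[0,0,0.04],0],[[0,0,0],0],[[0,0,0],0],[[0,0,0],0],[[0,0,0],0],[[0,0,0],0],[[0,0,0],0],[[0,0,0],0],[[0,0,0],0],[[0,0,0],0]]' --hand 0.5

```text
time: 40.8
ee_pos: [0.4692, 0.1234, 0.194]
eef_rot: [-0.102, 0.995, 0.0, -0.0]
ft_force: [0.3, -0.5, -0.3]
width: 0.0434
grip_force: 0.0
```

>>> drive_tool --series '[[[0,0,0.5],0],[[0,0,1],0],[[0,0,1],0],[[0,0,1.5],0],[[0,0,1.5],0],[[0.5,0.1,1],0],[[1.2,0.25,0.5],0],[[1.2,0.25,0],0],[[1.2,0.25,0],0],[[1.2,0.25,0],0]]'

```text
time: 42.05
ee_pos: [0.5229, 0.1345, 0.2633]
eef_rot: [-0.102, 0.995, -0.0, -0.0]
ft_force: [0.5, 0.3, 0.2]
width: 0.0436
grip_force: 0.0
```

Run:
```python
from fit import *
snap('scene','s9');snap('wrist','w9');s=r.read_state();print(s['ee_pos'],s['width'],s['ft_force'])
im=cv2.cvtColor(cv2.imread('pics/w9.png'),cv2.COLOR_BGR2HSV);H,S,V=cv2.split(im)
m=(((H<7)|(H>173))&(S>140)&(V>50)).astype(np.uint8)
k,l,st,ce=cv2.connectedComponentsWithStats(m);print('red',[(st[i].tolist(),ce[i].round(1).tolist()) for i in range(1,k) if st[i][4]>30])
P=[w2px('w9',[.46865+.008*np.cos(t),.12524+.008*np.sin(t),z]) for z in (.184,.207) for t in np.linspace(0,6.28,30)]+[w2px('w9',[.46865,.12524,.211])]
P=np.array(P);print('expected bbox',P.min(0).round(),P.max(0).round())
```

```text
[0.52308068 0.13458011 0.26328908] 0.043668693926551004 [-0.5721024  -0.76489552 -0.97354084]
red [([302, 122, 26, 27, 531], [314.3, 134.8])]
expected bbox [301. 118.] [327. 149.]
```

```bash
python3 -c "
from h import *
print(r.close_job())"
```

```text
the job is handed in; nothing more can be done
None
```

The job is handed in. By my own checks the rack hangs flush and upright on the left stand's pins. The locking pin went through the ears and lug to the expected collar height, and the bottle, calculator and tape were left alone; no verdict was returned.

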